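Lock the filter housing's collar with the pin spanner that fits

ROBOT

A 6-joint arm with a two-finger parallel gripper is mounted at the origin on a cart in front of the work surface, level with it; the furniture and walls round the work are solid. World frame = base frame: x ahead of the robot, y to its left, z up, the work surface at z = 0. Lengths are in m, angles in degrees, forces in N, time in s.
With the tool pointing down it reaches from about 0.4 to 0.825 m from the base axis. Payload 7 kg.
Tool frame: the origin (TCP) lies on the centre line of the jaws, within the pads' length; the fingertips stand r.nose_length ahead of it and the grasp point (between the pads) lies 2 mm behind it (r.nose_length is the distance from the TCP to the fingertips, in m); z points along the fingers, y is the direction in which the jaws open and shut (so a half turn about z gives the same grasp; the last joint's range is limited). The gripper opens to 88 mm and grips with 3 to 60 N. Pads are 19 mm wide; open, the fingers measure 130 mm over their backs; the gripper's body (78 mm by 193 mm) begins 47 mm behind the grasp point.
Start: joints at [92.882, 20.546, 0.682, 0, -70.136, -16.507], TCP at [0.159, 0.656, 0.207] pointing down, gripper open.
Joint ranges: [-176.03, 176.03], [-82.01, 121.73], [-58.28, 71.71], [-173.87, 95.51], [-174.79, -0.11], [-173.66, 173.66]. Speed limits (degrees/s): [136.94, 136.94, 172.46, 180, 180, 180].

INTERFACE

Orientations are given as [roll, pitch, yaw] about the fixed x, y, z axes, in that order (R = Rz(yaw) Ry(pitch) Rx(roll)).
In Python, from plant import r gives the robot as it stands.
- The arm moves only by the tool apply_moves, never from a script. Its argument "targets" is a list of rows, each a list of 3 entries, a list of its own where there are three numbers: the shift along the tool's x, y, z scaled (see below), then the turn, a rotation vector about the tool's x, y, z scaled (see below), then the finger opening in mm, from 0 to 87.6. A call has 1 to 5 rows; each row shifts and turns the pose as measured when the row begins, along the tool's axes as they then stand; what a row does not reach is not made up. The controller multiplies each number of a shift by 0.04 m and each number of a turn by 8 degrees. A row lasts 1/10 s, in which the tool goes at most 50 mm and 8.59 degrees, less where a joint would pass 70% of its speed; a pose out of reach is approached as far as the arm can. A call with a number of a shift or a turn outside -1 to 1 is refused whole. A call with a gripper value outside its range is refused whole. The fingers move at their own pace and stop on an object; "squeeze" is the grip in N (left out, the last holds). Time passes only in rows, so rows that do not move let the fingers close. It gives the time, the measured TCP pose, the force and the opening at its end, in the units of the state.
- r.get_state(): the state, without advancing time (a new reading comes with each control period).
- r.capture(name): name is "scene" or "top"; returns a dict with "img" (400x640x3 uint8, blue, green, red), "z_map" (400x640 float32, m along the optical axis (not along the pixel's ray), 0 where there is no reading), "fx", "fy", "cx", "cy" (pixels), "k1" (the pictures are not rectified: a ray, as slopes to the right and down, at radius r is drawn at 1 + k1 r^2 times it, then the intrinsics apply), "camera_from_world" (4x4, takes a point from world to camera coordinates). Camera axes: x right, y up, looking along -z (the intrinsics and any distortion apply to the point x, -y, -z); pixel columns grow to the right and rows downward; lengths in m; the calibration is good to about 2 mm. A picture is of the moment at which its call begins.
- r.close_job(): hands the job in, once; it reports no verdict.
The state is a dict: "time_s": time; "joints": joint angles; "qd": joint speeds; "joint_torque": joint torques, N m; "tcp_pos": TCP position; "eef_rot": TCP orientation; "contact_force": force on the tool from outside, world axes, zero at the start; "moment": the same for the moment, N m; "gripper_width": finger opening in m.
Only numpy, scipy, OpenCV 4.12 (cv2) and the standard library are available. Lean on these libraries where they do the work, as an engineer would, in place of code of your own. Each camera call takes 0.05 s, during which the arm holds its last target.

TASK

The brass lock collar on top of the round steel filter housing has two holes. Take the pin spanner that fits it (the long one with the blue handle), set both its prongs fully down into the two holes, and only then turn the collar clockwise, seen from above, to its stop. Leave the spanner standing in the collar and leave the short orange-handled spanner in its cradle.

Things in the scene. Friction and masses are not known exactly. Their poses are not given: they have to be found in the camera images.
- spanner_grip (a point): Centre of the right spanner's blue handle: upright block 40 (x) x 24 (y) x 60 mm tall, pinch its y faces. Below it a steel bar 132 (x) x 30 x 12 mm, underside 42 mm below this point. Two prongs, 12 mm thick with tapered tips, reach 16 mm below the bar at x = +-46 mm. z up; half a turn is the same. Loose, 0.25 kg, bar ends on a grey cradle; lift straight up 30 mm to clear it.
- short_spanner_grip (a point): Centre of the orange handle of the wrong spanner: same handle, but a bar of 96 mm and prongs 56 mm apart, which do not fit the collar. It lies on its own grey cradle and stays there. Which spanner is on the left and which on the right varies.
- collar_top (a point): Centre of the flat upper face of the brass lock collar (144 mm across, 20 mm thick) on the steel filter housing, 72 mm above the bench; the housing is fixed. Turns with the collar: z up, x runs through the two holes, 24 mm wide, 20 mm deep, at x = +-46 mm; half a turn is the same. Seated, the spanner's bar rests on this face, its handle centre 42 mm above this point.
- collar (a joint): Collar angle, rad, growing clockwise seen from above: 0 open (white line on the collar at the housing's red mark), 0.9 the hard stop, locked (white line at the green mark). Starts between 0 and 0.15; friction 0.12 N m, stays where left. The prongs' loose fit takes up as much as 0.14 rad before the collar follows.

How it is judged (in metres and radians):
On the way, in this order (a step that is already met when the one before it is completed fails the run):
1. both prongs of the blue spanner are down in the collar's holes, the collar not yet turned by more than a little (horizontal distance between spanner_grip and collar_top below 0.015 m and z of spanner_grip in the frame of collar_top below 0.05 m and angle between the x axis of spanner_grip and the x axis of collar_top, either way round below 0.3 rad and value of joint collar below 0.4 rad), for 0.2 s.
2. the collar is turned clockwise to its stop (value of joint collar above 0.75 rad), for 0.2 s.
At the end, for the whole second after the job is handed in: Collar within 0.15 rad of its 0.9 rad clockwise stop; the blue spanner upright (0.15 rad) with both prongs in the holes (handle within 15 mm of the collar axis and under 50 mm above its face, bar within 0.3 rad of the line of holes); orange spanner within 20 mm of its start (value of joint collar above 0.75 rad and horizontal distance between spanner_grip and collar_top below 0.015 m and z of spanner_grip in the frame of collar_top below 0.05 m and angle between the x axis of spanner_grip and the x axis of collar_top, either way round below 0.3 rad and angle between spanner_grip's own z axis and vertical below 0.15 rad and distance of short_spanner_grip from where it was at the start of the episode below 0.02 m); the robot touches nothing.
It fails at once if the collar is turned (past 0.4 rad) without both prongs of the blue spanner in its holes (value of joint collar above 0.4 rad and (z of spanner_grip in the frame of collar_top above 0.057 m or horizontal distance between spanner_grip and collar_top above 0.03 m)).
It fails at once if the short orange spanner is taken out of its cradle (distance of short_spanner_grip from where it was at the start of the episode above 0.03 m).
It also fails if it takes over 42 s, if anything falls off the work surface, if the arm or the gripper's body presses on something with over 40 N, if the wrist force passes 120 N, or if a joint passes its speed limit or range.

## Working session

There is one attempt and no reset: what is moved stays moved. The work goes in short steps, Python scripts to look and compute and a tool call to move; the robot and the scene stay as the last step left them, time stands still between calls to the robot, and variables do not carry over. Pictures are saved under pics/ and viewed, and the job is handed in when it is done.

Besides the shell and the picture viewer there is one more tool, called as a command line: name --argument value ..., lists and objects as JSON in quotes. apply_moves: Moves the arm, as the interface text tells. Its arguments: {"type":"object","properties":{"targets":{"type":"array","items":{"type":"array"}},"squeeze":{"type":"number"}},"required":["targets"]}

```bash
ls; mkdir -p pics
cat > h.py <<'E'
import numpy as np,cv2,pickle
from plant import r
def cap(n,f):
    c=r.capture(n); cv2.imwrite(f'pics/{f}.png',c['img']); pickle.dump(c,open(f'pics/{f}.pkl','wb')); return c
def load(f): return pickle.load(open(f'pics/{f}.pkl','rb'))
def ray(c,u,v):
    x=(u-c['cx'])/c['fx'];y=(v-c['cy'])/c['fy'];rd=np.hypot(x,y);s=rd
    for _ in range(30): s=rd/(1+c['k1']*s*s)
    k=s/rd if rd>0 else 1
    return np.array([x*k,-y*k,-1.])
def atz(c,u,v,z):
    M=np.linalg.inv(c['camera_from_world']);d=M[:3,:3]@ray(c,u,v);o=M[:3,3]
    return o+d*(z-o[2])/d[2]
def dep(c,u,v):
    M=np.linalg.inv(c['camera_from_world']);z=c['z_map'][int(round(v)),int(round(u))]
    return M[:3,:3]@(ray(c,u,v)*z)+M[:3,3]
E
python3 - <<'E'
from h import *
s=r.get_state();print(s, r.nose_length)
for n in('scene','top'):
    c=cap(n,n+'0');print(n,c['fx'],c['k1'],np.linalg.inv(c['camera_from_world']).round(3))
E
```

```text
pics
{'time_s': 0.0, 'joints': array([ 9.28836683e+01,  2.05913578e+01,  6.33784699e-01, -2.08543202e-02,
       -7.01367111e+01, -1.65073645e+01]), 'qd': array([ 0.05317077, -0.0397079 , -0.09568624, -0.07507984,  0.06032207,
       -0.06260424]), 'joint_torque': array([ 7.39320203e-04, -5.82710016e+01,  2.93051237e+01,  6.99691191e+00,
        6.98405929e-03, -1.50035248e-04]), 'tcp_pos': array([0.15888862, 0.65548688, 0.20592137]), 'eef_rot': array([ 1.79904031e+02, -7.99609563e-03, -1.36307915e+01]), 'contact_force': array([-0.34353138, -0.17525424,  0.40348442]), 'moment': array([-0.06065293, -0.01415973,  0.01773989]), 'gripper_width': 0.08786768175016434} 0.017
scene 434.2937539302144 -0.09989079346595037 [[ 0.666  0.546 -0.508 -0.036]
 [-0.746  0.498 -0.443 -0.444]
 [ 0.012  0.674  0.739  0.873]
 [ 0.     0.     0.     1.   ]]
top 515.2191464404387 0.03413421404801476 [[-0.02   0.996 -0.082  0.393]
 [-1.    -0.02  -0.003  0.03 ]
 [-0.005  0.082  0.997  1.359]
 [ 0.     0.     0.     1.   ]]
```

View pics/scene0.png

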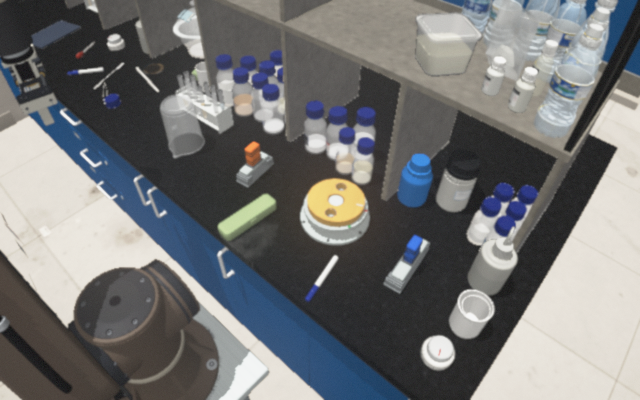

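View pics/top0.png

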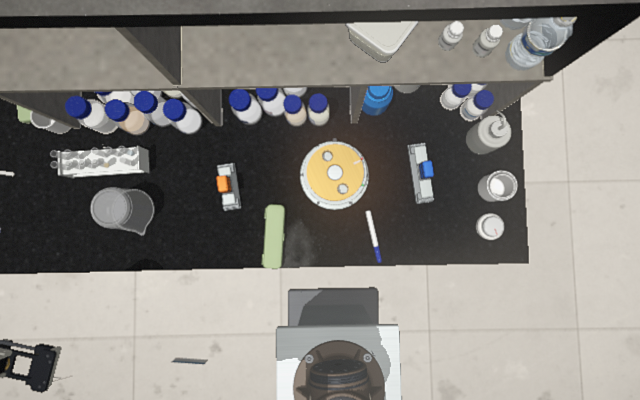

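Run:
```python
from h import *
c=load('top0');i=c['img']
a=cv2.resize(i[130:220,290:380],None,fx=6,fy=6,interpolation=cv2.INTER_CUBIC);cv2.imwrite('pics/a.png',a)
b=cv2.resize(i[135:215,390:450],None,fx=7,fy=7,interpolation=cv2.INTER_CUBIC);cv2.imwrite('pics/b.png',b)
s=load('scene0')['img']
cv2.imwrite('pics/c.png',cv2.resize(s[165:300,290:440],None,fx=5,fy=4.4,interpolation=cv2.INTER_CUBIC)[:594])
for p in [(334,172),(325,156),(342,188),(427,169),(223,184),(180,85),(300,85),(360,85),(420,80),(310,50),(355,110),(320,105),(220,120)]: print(p,dep(c,*p).round(3))
```

```text
(334, 172) [0.543 0.001 0.068]
(325, 156) [0.586 0.023 0.05 ]
(342, 188) [ 0.503 -0.019  0.052]
(427, 169) [ 0.542 -0.226  0.102]
(223, 184) [0.515 0.274 0.101]
(180, 85) [0.68  0.3   0.386]
(300, 85) [0.677 0.07  0.381]
(360, 85) [ 0.676 -0.046  0.376]
(420, 80) [ 0.68  -0.161  0.385]
(310, 50) [0.745 0.05  0.382]
(355, 110) [ 0.682 -0.051  0.144]
(320, 105) [0.698 0.033 0.136]
(220, 120) [0.692 0.297 0.021]
```

View pics/a.png

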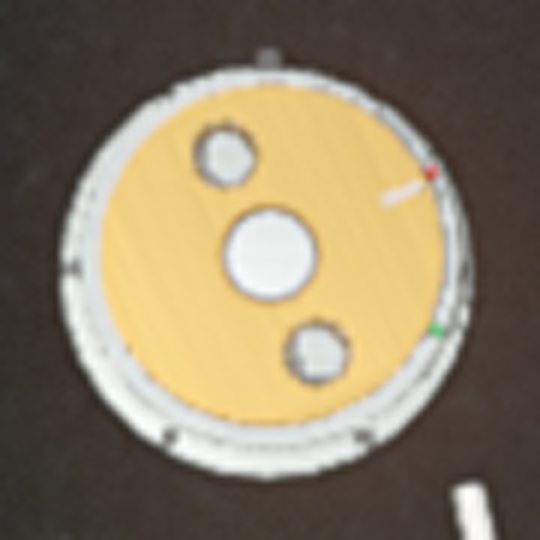

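View pics/b.png

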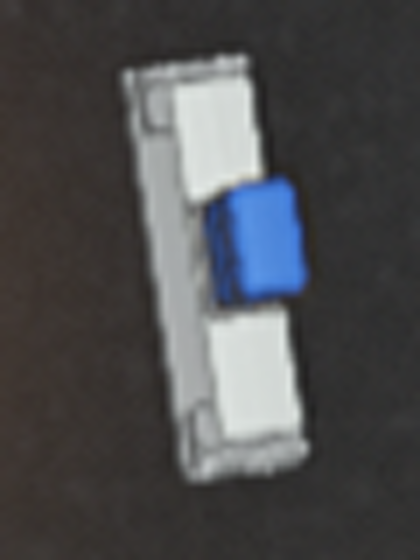

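View pics/c.png

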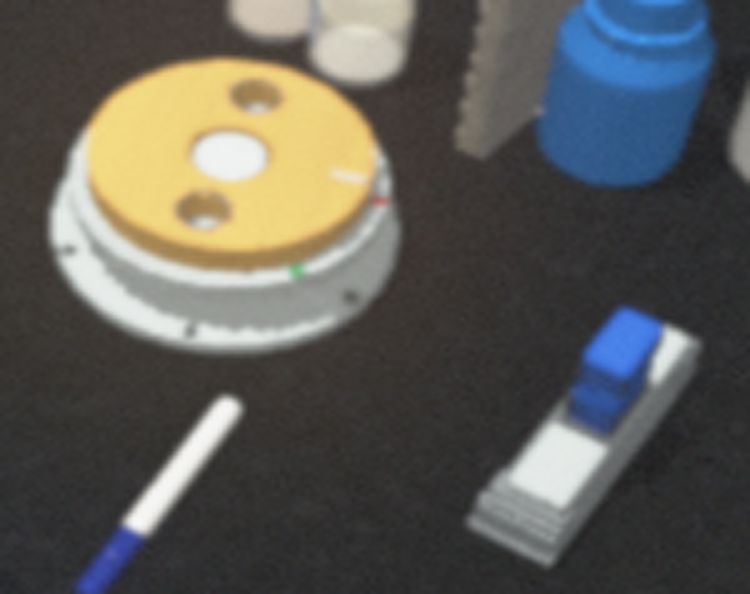

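Run:
```python
from h import *
c=load('top0')
f=lambda u,v,k,ox,oy:(ox+(u+.5)/k-.5,oy+(v+.5)/k-.5)
A=lambda u,v:f(u,v,6,290,130)
B=lambda u,v:f(u,v,7,390,135)
h1=atz(c,*A(225,155),.072);h2=atz(c,*A(318,352),.072);print('holes',h1,h2,(h1+h2)/2,np.linalg.norm(h1-h2),np.degrees(np.arctan2(*(h1-h2)[1::-1])))
for e in [((100,255),(444,255)),((272,85),(272,424))]:
    p,q=[atz(c,*A(*x),.072) for x in e];print('disc',p,q,(p+q)/2,np.linalg.norm(p-q))
w=[atz(c,*A(*x),.072) for x in((385,202),(428,178))];d=w[1]-w[0];ctr=(h1+h2)/2
for x in w: print('line dir',np.degrees(np.arctan2(*(x-ctr)[1::-1])))
for n,x in(('red',(430,172)),('green',(436,329))):
    p=atz(c,*A(*x),.055);print(n,np.degrees(np.arctan2(*(p-ctr)[1::-1])))
# handle top
img=c['img'].astype(int);m=(img[...,0]>180)&(img[...,2]<90)&(c['z_map']>0);m[:, :415]=0;m[:,440:]=0;m[:150]=0;m[190:]=0
vs,us=np.nonzero(m);P=np.array([dep(c,u,v) for u,v in zip(us,vs)]);zt=np.median(P[:,2]);print(len(P),'z',zt)
P=P[abs(P[:,2]-zt)<.01]
cs=[atz(c,*B(*x),zt) for x in((236,186),(292,180),(306,290),(248,302))];print(np.array(cs).round(4),np.mean(cs,0),P.mean(0))
print('sides',[np.linalg.norm(cs[i]-cs[(i+1)%4]).round(4) for i in range(4)])
for e in [((178,85),(218,437)),((252,78),(300,425))]:
    zb=dep(c,*B(255,370))[2]
    p,q=[atz(c,*B(*x),zb) for x in e];print('bar',zb,p,q,np.degrees(np.arctan2(*(p-q)[1::-1])),np.linalg.norm(p-q))
# scene check
s=load('scene0');img=s['img'].astype(int)
cv2.imwrite('pics/d.png',cv2.resize(s['img'][225:300,375:440],None,fx=8,fy=8,interpolation=cv2.INTER_CUBIC))
cv2.imwrite('pics/e.png',cv2.resize(s['img'][170:245,295:375],None,fx=8,fy=8,interpolation=cv2.INTER_CUBIC))
```

```text
holes [0.58463105 0.01773071 0.072     ] [ 0.50086146 -0.01938896  0.072     ] [ 0.54274625 -0.00082912  0.072     ] 0.09162539791610057 23.89890737293528
disc [0.54346065 0.07094369 0.072     ] [ 0.5405345  -0.07303372  0.072     ] [ 0.54199757 -0.00104502  0.072     ] 0.14400713267016738
disc [ 0.61390729 -0.00263989  0.072     ] [0.47113154 0.00047428 0.072     ] [ 0.54251942 -0.00108281  0.072     ] 0.14280970383614364
line dir -66.77000823813385
line dir -65.38158948573788
red -62.72654284065388
green -114.5561824711365
124 z 0.10039052564526396
[[ 0.5613 -0.2179  0.1004]
 [ 0.563  -0.2375  0.1004]
 [ 0.5241 -0.241   0.1004]
 [ 0.5203 -0.2206  0.1004]] [ 0.54216617 -0.22925498  0.10039053] [ 0.54342353 -0.22829185  0.10007897]
sides [np.float64(0.0197), np.float64(0.039), np.float64(0.0207), np.float64(0.0411)]
bar 0.041941769974387144 [ 0.60700162 -0.20944502  0.04194177] [ 0.47693612 -0.21957632  0.04194177] 4.453991341008929 0.13045948729165008
bar 0.041941769974387144 [ 0.60901504 -0.23666634  0.04194177] [ 0.48073269 -0.24955532  0.04194177] 5.737453719577653 0.12892821888248915
```

View pics/d.png

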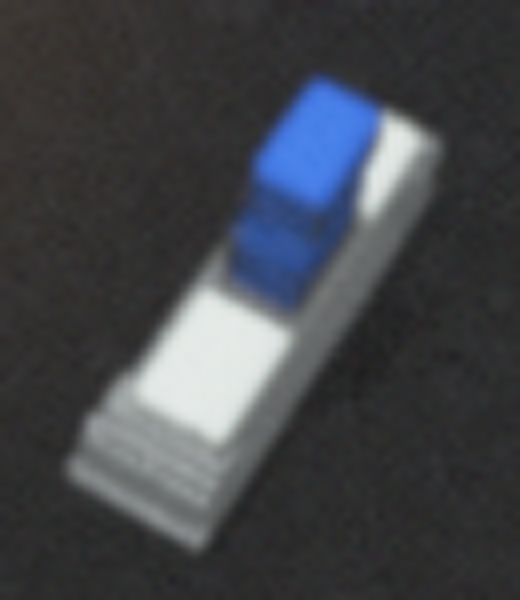

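View pics/e.png

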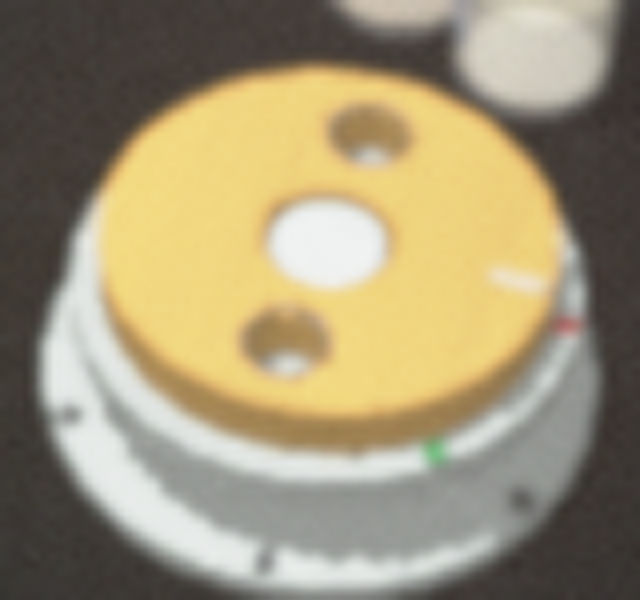

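```bash
cat >> h.py <<'E'
from scipy.spatial.transform import Rotation as Ro
def plan(wps,w,step=.04,dang=7.5):
    """wps: list of (x,y,z,yaw); prints rows"""
    s=r.get_state();p=np.array(s['tcp_pos']);R=Ro.from_euler('xyz',s['eef_rot'],degrees=True);rows=[]
    for x,y,z,yaw in wps:
        T=np.array([x,y,z]);RT=Ro.from_euler('xyz',[180,0,yaw],degrees=True)
        dv=(R.inv()*RT).as_rotvec(degrees=True)
        n=max(1,int(np.ceil(max(np.linalg.norm(T-p)/step-1e-6,np.linalg.norm(dv)/dang-1e-6))))
        p0=p;R0=R
        for i in range(n):
            pt=p0+(T-p0)*(i+1)/n;Rt=R0*Ro.from_rotvec(dv*(i+1)/n,degrees=True)
            sh=R.inv().apply(pt-p)/.04;tu=(R.inv()*Rt).as_rotvec(degrees=True)/8
            rows.append([[float(round(a,2)) for a in sh],[float(round(a,2)) for a in tu],w]);p=pt;R=Rt
    print(len(rows))
    for i in range(0,len(rows),5):print(rows[i:i+5])
def st():
    s=r.get_state();print({k:np.round(s[k],4).tolist() for k in('time_s','tcp_pos','eef_rot','contact_force','moment','gripper_width','joints')})
E
python3 - <<'E'
from h import *
c=load('top0')
for p in [(120,200),(100,158),(135,195),(145,150)]: print(p,dep(c,*p).round(3))
plan([(.33,.48,.24,-5),(.46,.2,.24,5),(.5425,-.2285,.2,5),(.5425,-.2285,.14,5)],60)
E
```

```text
(120, 200) [0.477 0.502 0.158]
(100, 158) [0.59  0.59  0.066]
(135, 195) [0.493 0.491 0.094]
(145, 150) [0.615 0.492 0.025]
28
[[[0.74, 0.47, -0.12], [0.0, -0.0, -0.15], 60], [[0.73, 0.48, -0.12], [0.0, -0.0, -0.15], 60], [[0.72, 0.5, -0.12], [0.0, -0.0, -0.15], 60], [[0.71, 0.51, -0.12], [0.0, -0.0, -0.15], 60], [[0.7, 0.53, -0.12], [0.0, -0.0, -0.15], 60]]
[[[0.69, 0.54, -0.12], [0.0, -0.0, -0.15], 60], [[0.68, 0.56, -0.12], [0.0, -0.0, -0.15], 60], [[0.48, 0.84, 0.0], [0.0, 0.0, -0.16], 60], [[0.46, 0.85, 0.0], [0.0, 0.0, -0.16], 60], [[0.44, 0.86, 0.0], [0.0, 0.0, -0.16], 60]]
[[[0.43, 0.87, 0.0], [0.0, 0.0, -0.16], 60], [[0.41, 0.87, 0.0], [0.0, 0.0, -0.16], 60], [[0.39, 0.88, 0.0], [0.0, 0.0, -0.16], 60], [[0.37, 0.89, 0.0], [0.0, 0.0, -0.16], 60], [[0.35, 0.9, 0.0], [0.0, 0.0, -0.16], 60]]
[[[0.1, 0.99, 0.09], [0.0, 0.0, 0.0], 60], [[0.1, 0.99, 0.09], [0.0, -0.0, -0.0], 60], [[0.1, 0.99, 0.09], [-0.0, 0.0, 0.0], 60], [[0.1, 0.99, 0.09], [0.0, 0.0, 0.0], 60], [[0.1, 0.99, 0.09], [0.0, -0.0, -0.0], 60]]
[[[0.1, 0.99, 0.09], [0.0, 0.0, 0.0], 60], [[0.1, 0.99, 0.09], [0.0, -0.0, -0.0], 60], [[0.1, 0.99, 0.09], [-0.0, 0.0, 0.0], 60], [[0.1, 0.99, 0.09], [-0.0, -0.0, 0.0], 60], [[0.1, 0.99, 0.09], [0.0, -0.0, -0.0], 60]]
[[[0.1, 0.99, 0.09], [0.0, 0.0, 0.0], 60], [[0.0, -0.0, 0.75], [0.0, 0.0, 0.0], 60], [[-0.0, 0.0, 0.75], [0.0, 0.0, 0.0], 60]]
```

apply_moves --targets '[[[0.74,0.47,-0.2],[0,0,-0.15],60],[[0.73,0.48,-0.2],[0,0,-0.15],60],[[0.72,0.5,-0.2],[0,0,-0.15],60],[[0.71,0.51,-0.12],[0,0,-0.15],60],[[0.7,0.53,-0.12],[0,0,-0.15],60]]'

```text
time_s: 0.6
tcp_pos: [0.2811, 0.527, 0.236]
eef_rot: [179.5, 0.0, -7.1]
contact_force: [0.1, 0.2, 0.2]
gripper_width: 0.0608
```

apply_moves --targets '[[[0.69,0.54,-0.12],[0,0,-0.15],60],[[0.68,0.56,-0.12],[0,0,-0.15],60],[[0.48,0.84,0],[0,0,-0.16],60],[[0.46,0.85,0],[0,0,-0.16],60],[[0.44,0.86,0],[0,0,-0.16],60]]'

```text
time_s: 1.1
tcp_pos: [0.3836, 0.3657, 0.2462]
eef_rot: [179.4, 0.1, -0.6]
contact_force: [0.7, -0.1, 0.5]
gripper_width: 0.0602
```

apply_moves --targets '[[[0.43,0.87,0],[0,0,-0.16],60],[[0.41,0.87,0],[0,0,-0.16],60],[[0.39,0.88,0],[0,0,-0.16],60],[[0.37,0.89,0],[0,0,-0.16],60],[[0.35,0.9,0],[0,0,-0.16],60]]'

```text
time_s: 1.6
tcp_pos: [0.469, 0.1838, 0.2472]
eef_rot: [179.3, 0.3, 6.1]
contact_force: [0.4, -0.5, 0.6]
gripper_width: 0.0601
```

apply_moves --targets '[[[0.1,0.99,0.09],[0,0,0],60],[[0.1,0.99,0.09],[0,0,0],60],[[0.1,0.99,0.09],[0,0,0],60],[[0.1,0.99,0.09],[0,0,0],60],[[0.1,0.99,0.09],[0,0,0],60]]'

```text
time_s: 2.1
tcp_pos: [0.5108, -0.0191, 0.2303]
eef_rot: [179.4, 0.3, 6.2]
contact_force: [0.7, 1.2, -0.5]
gripper_width: 0.0602
```

Run:
```python
from h import *
st();plan([(.5425,-.2285,.2,5),(.5425,-.2285,.14,5)],60)
```

```text
{'time_s': 2.1, 'tcp_pos': [0.5108, -0.0191, 0.2303], 'eef_rot': [179.3611, 0.329, 6.2375], 'contact_force': [0.7358, 1.1942, -0.4589], 'moment': [0.0497, -0.1806, -0.0139], 'gripper_width': 0.0602, 'joints': [20.3516, 4.2428, -17.6054, 0.5792, -68.6277, 75.6744]}
8
[[[0.04, 0.88, 0.14], [0.01, 0.01, 0.03], 60], [[0.04, 0.88, 0.13], [0.01, 0.01, 0.03], 60], [[0.04, 0.88, 0.13], [0.01, 0.01, 0.03], 60], [[0.05, 0.88, 0.13], [0.01, 0.01, 0.03], 60], [[0.05, 0.88, 0.13], [0.01, 0.01, 0.03], 60]]
[[[0.05, 0.88, 0.13], [0.01, 0.01, 0.03], 60], [[-0.0, -0.0, 0.75], [-0.0, -0.0, -0.0], 60], [[-0.0, -0.0, 0.75], [-0.0, -0.0, 0.0], 60]]
```

apply_moves --targets '[[[0.04,0.88,0.14],[0.01,0.01,0.03],60],[[0.04,0.88,0.13],[0.01,0.01,0.03],60],[[0.04,0.88,0.13],[0.01,0.01,0.03],60],[[0.05,0.88,0.13],[0.01,0.01,0.03],60],[[0.05,0.85,0.13],[0.01,0.01,0.03],60]]'

```text
time_s: 2.6
tcp_pos: [0.5361, -0.2006, 0.2034]
eef_rot: [179.8, -0.0, 5.0]
contact_force: [1.1, 0.1, -0.6]
gripper_width: 0.0601
```

apply_moves --targets '[[[0.05,0.4,0.2],[0,0,0],60],[[0,0,0],[0,0,0],60]]'

```text
time_s: 2.8
tcp_pos: [0.5384, -0.2206, 0.1931]
eef_rot: [179.8, 0.2, 4.7]
contact_force: [-1.3, 0.4, -0.7]
gripper_width: 0.0599
```

Run:
```python
from h import *
st();c=cap('scene','s1');t=cap('top','t1');plan([(.5425,-.2285,.13,5)],60)
cv2.imwrite('pics/s1c.png',cv2.resize(c['img'][150:320,330:500],None,fx=3.5,fy=3.5,interpolation=cv2.INTER_CUBIC))
```

```text
{'time_s': 2.8, 'tcp_pos': [0.5384, -0.2206, 0.1931], 'eef_rot': [179.8348, 0.178, 4.6808], 'contact_force': [-1.3174, 0.392, -0.6871], 'moment': [0.0187, 0.096, -0.0272], 'gripper_width': 0.0599, 'joints': [-2.9017, 12.4384, -12.5834, 0.2064, -65.1329, 97.4957]}
2
[[[0.04, 0.12, 0.81], [0.01, 0.01, -0.01], 60], [[0.04, 0.12, 0.8], [0.01, 0.01, -0.01], 60]]
```

View pics/s1c.png

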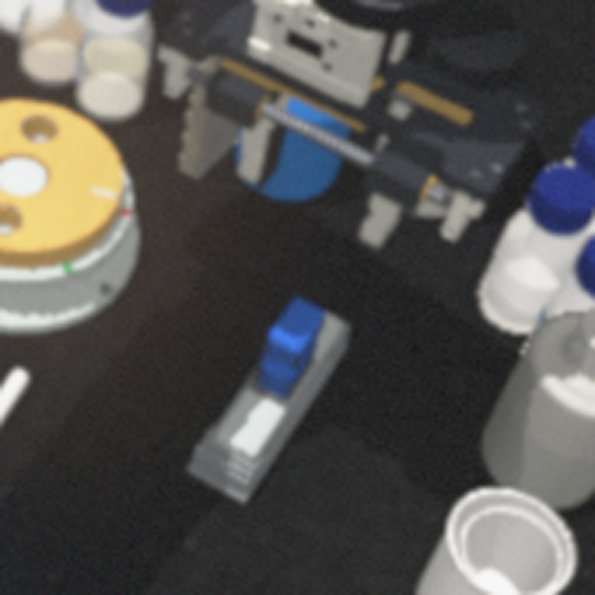

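apply_moves --targets '[[[0.06,0.15,0.8],[0,0,0],60],[[0.05,0.08,0.6],[0,0,0],60],[[0,0,0.1],[0,0,0],60]]'

```text
time_s: 3.2
tcp_pos: [0.5459, -0.226, 0.1361]
eef_rot: [179.7, -0.2, 4.9]
contact_force: [-0.2, 0.8, -1.1]
gripper_width: 0.0602
```

Run:
```python
from h import *
st();c=cap('scene','s2');plan([(.5425,-.2285,.072,5)],60)
cv2.imwrite('pics/s2c.png',cv2.resize(c['img'][180:320,330:500],None,fx=4,fy=4,interpolation=cv2.INTER_CUBIC))
```

```text
{'time_s': 3.2, 'tcp_pos': [0.5459, -0.226, 0.1361], 'eef_rot': [179.7489, -0.2474, 4.9362], 'contact_force': [-0.1954, 0.8036, -1.1422], 'moment': [0.0445, 0.0175, -0.0461], 'gripper_width': 0.0602, 'joints': [-3.3942, 15.6542, -16.2362, 0.2512, -57.8286, 98.1966]}
2
[[[-0.05, 0.02, 0.81], [0.02, -0.02, -0.0], 60], [[-0.05, 0.03, 0.81], [0.02, -0.02, -0.0], 60]]
```

View pics/s2c.png

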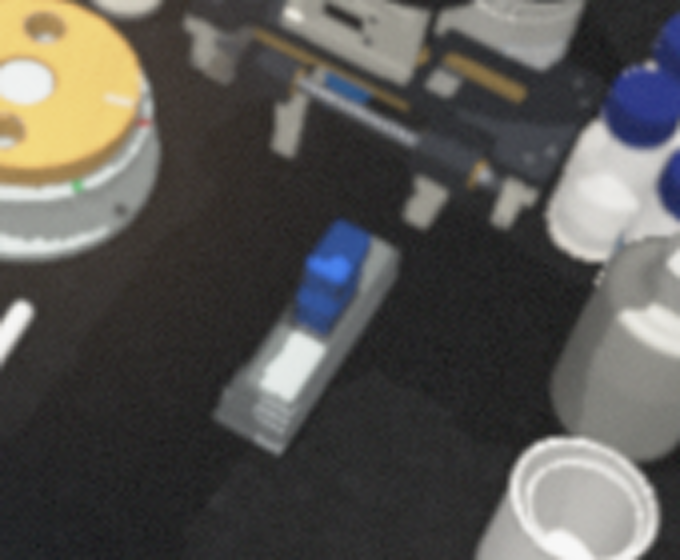

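Run:
```python
from h import *
s=r.get_state();c=load('s2')
def proj(P):
    q=c['camera_from_world']@np.r_[P,1];x,y=q[0]/-q[2],-q[1]/-q[2];k=1+c['k1']*(x*x+y*y);return np.array([c['fx']*x*k+c['cx'],c['fy']*y*k+c['cy'],-q[2]])
R=Ro.from_euler('xyz',s['eef_rot'],degrees=True)
for d in([0,0,0],[0,.03,.017],[0,-.03,.017],[.0095,.03,.017],[-.0095,.03,.017]):print(d,proj(s['tcp_pos']+R.apply(d)))
for P in ([.5425,-.2285,.102],[.5434,-.2288,.042]):print(proj(P))
cv2.imwrite('pics/s2d.png',cv2.resize(c['img'][190:260,380:450],None,fx=8,fy=8,interpolation=cv2.INTER_CUBIC))
```

```text
[0, 0, 0] [416.97578981 229.58994544   0.93612044]
[0, 0.03, 0.017] [427.75417516 240.93721649   0.93668153]
[0, -0.03, 0.017] [403.71152136 227.93445709   0.96070427]
[0.0095, 0.03, 0.017] [429.7433389  238.12964051   0.94182166]
[-0.0095, 0.03, 0.017] [425.74117709 243.77581668   0.9315414 ]
[414.20916483 240.82373414   0.95880909]
[409.90616586 256.10557647   1.00346286]
```

View pics/s2d.png

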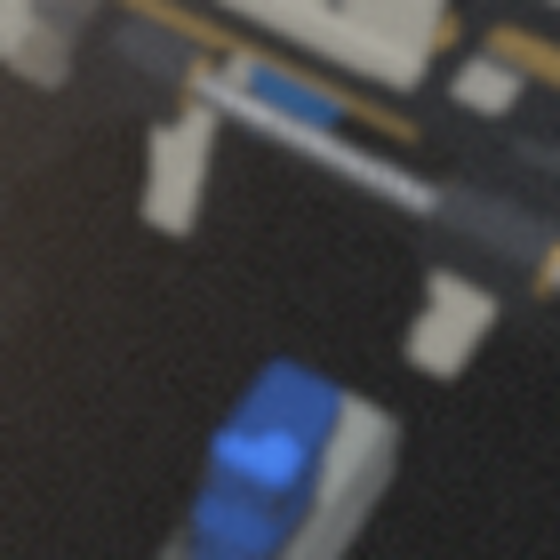

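Run:
```python
from h import *
c=load('s2')
z=c['z_map'][200:256,390:446]
np.set_printoptions(linewidth=250)
M=np.linalg.inv(c['camera_from_world'])
H=np.array([[dep(c,u,v)[2]*1000 for u in range(396,446,2)] for v in range(206,256,2)]).astype(int)
print(H)
g=np.clip(c['img'][190:260,380:450].astype(float)*4,0,255).astype(np.uint8)
cv2.imwrite('pics/s2e.png',cv2.resize(g,None,fx=8,fy=8,interpolation=cv2.INTER_CUBIC))
```

```text
[[ -3  -6 227 196 198 201 202 186 873 238 237 235   0  -3  -2  -2  -3 248 254 255 257 261 262 261 263]
 [  1   0 189 192 194 194 191   0   0  -3 233 235 238 236  -1   0  -2   0   1   0 253 256 256 259 263]
 [  0   0 184 186 189 188 182   0  -1   0  -2   0 233 236 239 239  -4   0  -1   0  -1 243 255 253 259]
 [  1   0 176 179 177 182 170  -1   0   0   2  -2  -3   0 234 237 239 240  -1   1  -2 245 242 243 254]
 [ -1 168 171 174 175 174 162  -2  -3   0  -1   0   0  -1  -1   2 236 236 238 238 246 243 244 244 244]
 [ -1 161 163 168 168 165  -1  -1  -3  -1   0   0  -1  -2  -1  -1   0  -3 235 243 244 243 245 245 244]
 [ -1  -1 159 163 163  -3  -1   0  -2  -2  -2   0  -1  -2  -3   1   0  -2  -1 240 243 244 245 244 244]
 [  0  -1  -2  -1 155   0  -1   0  -2   0  -2  -1  -3  -1  -2  -2  -1   0  -1 234 237 239 245 245 245]
 [ -1   0  -2  -2   0  -2  -3  -2  -1  -1   0   0   0  -1   0  -4  -2  -1 225 231 230 236 238 241 244]
 [  0  -2  -2   0   0   0   0   1   0   0   0   0  -1  -3  -3  -2  -3  -2  -1 188 227 229 232 234 240]
 [ -1  -1  -2  -1   0  -1  -3   0   0  -1   0  -2   0   0   0  -3  -1 
[... 775 characters left out ...]
  -3  -2  98  98 102  99 101  98  82  40  38  28  -1   0   3  -1   0   0   3   0]
 [ -4  -5  -1  -2   0  -1  97  99  99 100 101  97  89  39  41  42  28   0   1   0  -2   0   1   0   0]
 [  0  -4  -5   1  -1  90  98  98 100 100  98  94  77  40  40  27  22   0  -2  -2   0   0   0  -2  -2]
 [ -1   0   0   0   0  86  93  95  98  99  99  83  59  38  36  25   3  -1  -1   0   0  -1   0   0   0]
 [ -4  -3   0   0   0  80  83  89  91  93  92  73  36  40  18   9   1   0  -1   1   0   0  -2   0   0]
 [ -2   0   0  -1   1  74  78  81  86  89  75  54  40   9  10   4   0  -1  -2   0  -1   0   0  -2  -1]
 [  0   0  -1   1  59  65  72  72  77  83  62  46  33   3   7   0   2  -2  -2   0   0  -1   0  -1   0]]
```

View pics/s2e.png

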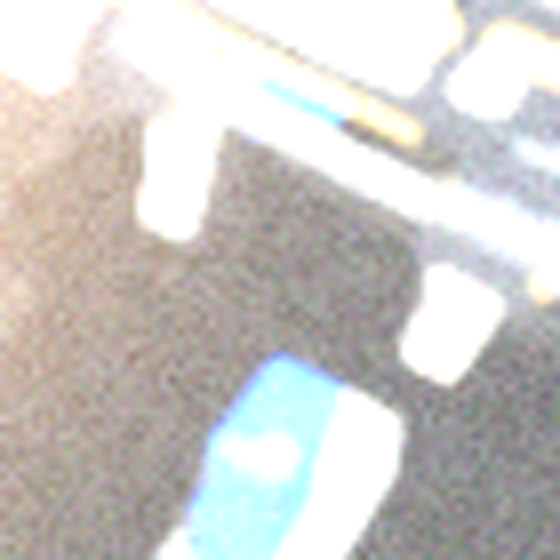

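Run:
```python
from h import *
st();c=cap('scene','s3');st();t=cap('top','t3');st()
H=np.array([[dep(c,u,v)[2]*1000 for u in range(396,446,2)] for v in range(206,256,2)]).astype(int)
np.set_printoptions(linewidth=250)
print(H)
print(r.nose_length)
```

```text
{'time_s': 3.25, 'tcp_pos': [0.5461, -0.2259, 0.1367], 'eef_rot': [179.7384, -0.2701, 4.9526], 'contact_force': [0.4561, -0.3875, -0.482], 'moment': [0.0038, 0.081, 0.0126], 'gripper_width': 0.0598, 'joints': [-3.3789, 15.6187, -16.204, 0.2594, -57.8724, 98.1935]}
{'time_s': 3.3, 'tcp_pos': [0.5467, -0.2262, 0.138], 'eef_rot': [179.7036, -0.3503, 4.958], 'contact_force': [0.4052, 0.1569, -0.0161], 'moment': [0.0047, 0.0009, -0.0229], 'gripper_width': 0.0599, 'joints': [-3.3901, 15.5589, -16.1115, 0.286, -57.9402, 98.1962]}
{'time_s': 3.35, 'tcp_pos': [0.5473, -0.2264, 0.139], 'eef_rot': [179.6743, -0.4408, 4.9684], 'contact_force': [0.2536, 0.5571, 1.2084], 'moment': [-0.0599, 0.0149, 0.0218], 'gripper_width': 0.06, 'joints': [-3.3974, 15.5123, -16.0497, 0.3045, -57.9549, 98.204]}
[[ -1  -1 194 194 197 200 198 185 234 238 237 238  -2   0  -3  -1   0 250 246 255 259 260 262 263 262]
 [ -3   0 186 191 194 196 191   0  -1  -3 235 237 239 240  -1  -2  -1  -2  -3  -1  -1 257 259 260 264]
 [ -2  -3 183 183 189 188 179  -2   1  -1  -4  -2 234 238 240 237  -5   0   0  -1  -1 245 243 256 259]
[... 1573 characters left out ...]
-4  97 101 101  99  98  98  82  39  42  26  -1  -1   1  -2   0   0  -1   0]
 [  0  -1   0  -4  -2   1  96  99  99  98  99  97  90  37  39  39  24   0   1  -3   2   1   0   1   0]
 [  0  -2   0  -3  -3  89  98  98  99  99 101  95  76  38  40  25  21   0   0  -2   1  -3  -1   0  -2]
 [  0  -3  -1   0  -1  86  90  95  98 100  98  83  60  39  35  25   3  -3   3   1   0   0   0   0  -6]
 [ -3  -1   0   0   0  84  85  90  89  93  87  70  42  36  16  10   2   1   0   1  -1   0   0   1   0]
 [ -3   1   0   0   1  74  78  82  85  89  76  55  39   7   7   4   0   0  -1   0   0   0   0   0  -3]
 [  0   0   0   1  63  66  69  75  77  85  62  45  35   7   5   2   0   0   1  -2  -1   0   0  -1   0]]
0.017
```

Run:
```python
from h import *
c=load('s3')
for p in((399,218),(402,218),(404,219),(404,214),(431,234),(434,235),(436,236),(436,228),(440,228)):print(p,dep(c,*p).round(4))
t=load('t3')
cv2.imwrite('pics/t3c.png',cv2.resize(t['img'][100:240,330:500],None,fx=4,fy=4,interpolation=cv2.INTER_CUBIC))
s=load('scene0');cv2.imwrite('pics/s0g.png',cv2.resize(s['img'][0:130,0:100],None,fx=5,fy=4.5,interpolation=cv2.INTER_CUBIC))
```

```text
(399, 218) [ 0.6562 -0.1281 -0.0016]
(402, 218) [ 0.5303 -0.1923  0.163 ]
(404, 219) [ 0.5344 -0.1956  0.1587]
(404, 214) [ 0.5327 -0.1935  0.1751]
(431, 234) [ 0.6653 -0.2206  0.0012]
(434, 235) [ 0.5393 -0.2675  0.1604]
(436, 236) [ 0.5402 -0.272   0.16  ]
(436, 228) [ 0.5384 -0.267   0.1843]
(440, 228) [ 0.5392 -0.2746  0.19  ]
```

View pics/t3c.png

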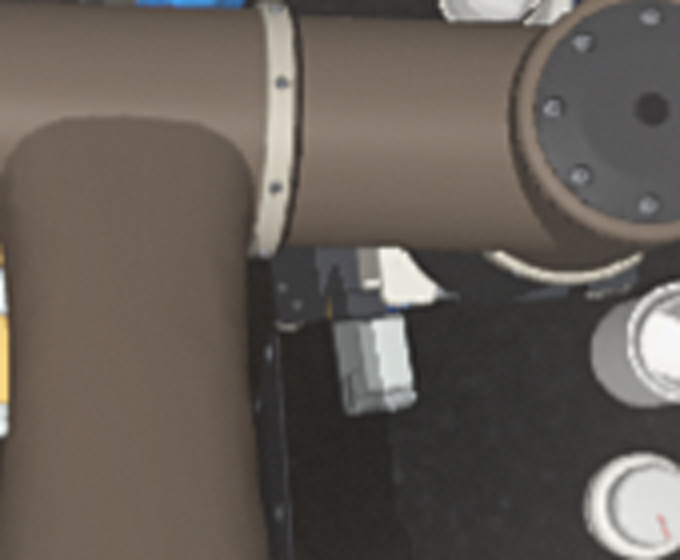

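View pics/s0g.png

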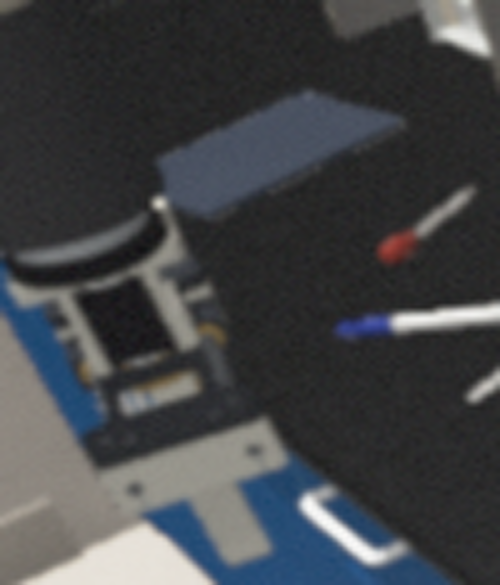

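Run:
```python
from h import *
s=load('scene0')
for p in((45,118),(48,123),(50,124),(49,110)):print(p,dep(s,*p).round(4))
t=load('top0');
for p in((40,380),(30,350),(50,355),(35,390)):print(p,dep(t,*p).round(4))
st()
```

```text
(45, 118) [0.1419 0.6003 0.246 ]
(48, 123) [0.1428 0.6005 0.2299]
(50, 124) [ 0.3498  1.7722 -0.5026]
(49, 110) [ 0.3485  1.6176 -0.3362]
(40, 380) [0.1221 0.5789 0.3344]
(30, 350) [0.1729 0.6148 0.3075]
(50, 355) [0.1682 0.5613 0.3351]
(35, 390) [0.1045 0.5864 0.3364]
{'time_s': 3.35, 'tcp_pos': [0.5473, -0.2264, 0.139], 'eef_rot': [179.6743, -0.4408, 4.9684], 'contact_force': [0.2536, 0.5571, 1.2084], 'moment': [-0.0599, 0.0149, 0.0218], 'gripper_width': 0.06, 'joints': [-3.3974, 15.5123, -16.0497, 0.3045, -57.9549, 98.204]}
```

apply_moves --targets '[[[-0.1,0.05,0.6],[0,-0.05,0],60],[[-0.05,0.02,0.5],[0,0,0],60]]'

```text
time_s: 3.55
tcp_pos: [0.5462, -0.2296, 0.1006]
eef_rot: [179.5, -0.6, 5.1]
contact_force: [0.2, 0.5, -0.3]
gripper_width: 0.06
```

Run:
```python
from h import *
st();plan([(.5425,-.2285,.072,5)],60)
```

```text
{'time_s': 3.55, 'tcp_pos': [0.5462, -0.2296, 0.1006], 'eef_rot': [179.5012, -0.6271, 5.1201], 'contact_force': [0.1788, 0.458, -0.2557], 'moment': [-0.0357, 0.0941, 0.0524], 'gripper_width': 0.06, 'joints': [-3.6327, 17.5135, -18.9578, 0.4989, -52.834, 98.4512]}
1
[[[-0.1, -0.04, 0.71], [0.06, -0.08, 0.01], 60]]
```

apply_moves --targets '[[[-0.1,-0.04,0.55],[0.06,-0.1,0],60],[[-0.05,0,0.2],[0.06,-0.1,0],60],[[0,0,0],[0,0,0],60]]'

```text
time_s: 3.85
tcp_pos: [0.5407, -0.2277, 0.0705]
eef_rot: [-179.5, 1.0, 5.2]
contact_force: [0.6, -0.2, 0.1]
gripper_width: 0.06
```

Run:
```python
from h import *
st();plan([(.5425,-.2285,.072,5)],60);c=cap('scene','s4');
cv2.imwrite('pics/s4c.png',cv2.resize(c['img'][200:300,370:460],None,fx=6,fy=6,interpolation=cv2.INTER_CUBIC))
```

```text
{'time_s': 3.85, 'tcp_pos': [0.5407, -0.2277, 0.0705], 'eef_rot': [-179.479, 1.0039, 5.2085], 'contact_force': [0.578, -0.1543, 0.0888], 'moment': [-0.0441, -0.093, 0.0107], 'gripper_width': 0.06, 'joints': [-4.0077, 20.0115, -19.4729, -0.4511, -51.5908, 99.4952]}
1
[[[0.04, 0.02, -0.04], [-0.06, 0.13, 0.03], 60]]
```

View pics/s4c.png

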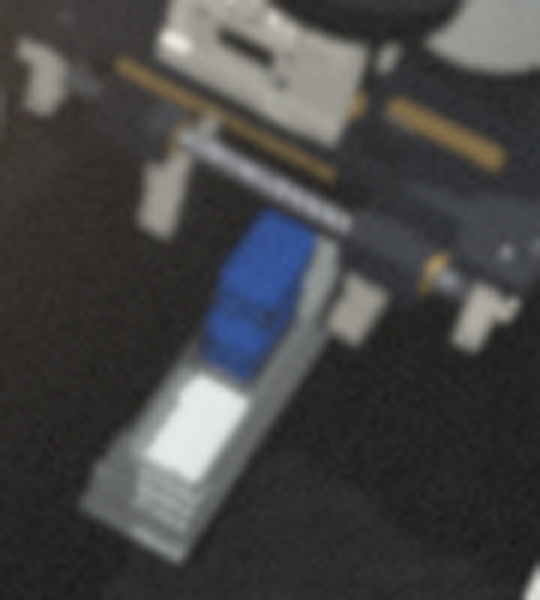

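apply_moves --targets '[[[0.03,0.02,-0.02],[-0.06,0.1,0.0],40],[[0,0,0],[0,0,0],20],[[0,0,0],[0,0,0],15],[[0,0,0],[0,0,0],15],[[0,0,0],[0,0,0],15]]' --squeeze 30

```text
time_s: 4.4
tcp_pos: [0.5443, -0.2288, 0.0749]
eef_rot: [179.9, -0.2, 5.2]
contact_force: [0.3, -0.1, -0.1]
gripper_width: 0.0256
```

Run:
```python
from h import *
st();c=cap('scene','s5');
cv2.imwrite('pics/s5c.png',cv2.resize(c['img'][200:300,370:460],None,fx=6,fy=6,interpolation=cv2.INTER_CUBIC))
```

```text
{'time_s': 4.4, 'tcp_pos': [0.5443, -0.2288, 0.0749], 'eef_rot': [179.8933, -0.1903, 5.2283], 'contact_force': [0.3221, -0.0911, -0.1477], 'moment': [-0.1495, -0.0045, 0.001], 'gripper_width': 0.0256, 'joints': [-3.7897, 19.2598, -20.1462, 0.0981, -50.3894, 98.9553]}
```

View pics/s5c.png

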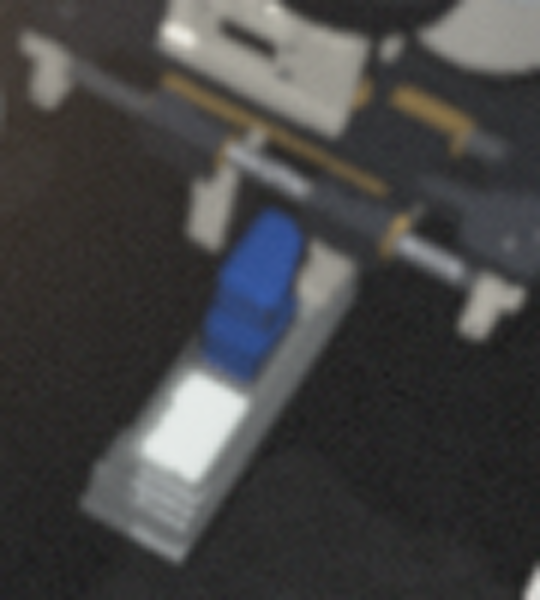

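apply_moves --targets '[[[0,0,0],[0,0,0],15],[[0,0,0],[0,0,0],15],[[0,0,0],[0,0,0],15]]' --squeeze 40

```text
time_s: 4.75
tcp_pos: [0.5443, -0.2289, 0.075]
eef_rot: [179.9, -0.2, 5.2]
contact_force: [0.8, -0.3, 0.5]
gripper_width: 0.0232
```

Run:
```python
from h import *
st()
```

```text
{'time_s': 4.75, 'tcp_pos': [0.5443, -0.2289, 0.075], 'eef_rot': [179.8973, -0.1907, 5.2122], 'contact_force': [0.8491, -0.3494, 0.543], 'moment': [-0.0283, 0.0437, -0.0811], 'gripper_width': 0.0232, 'joints': [-3.7979, 19.2596, -20.1403, 0.0929, -50.3957, 98.9508]}
```

apply_moves --targets '[[[0,0,-0.4],[0,0,0],15],[[0,0,-0.5],[0,0,0],15],[[0,0,-0.5],[0,0,0],15],[[0,0,-0.6],[0,0,0],15],[[0,0,-0.5],[0,0,0],15]]'

```text
time_s: 5.25
tcp_pos: [0.5396, -0.2274, 0.1714]
eef_rot: [-179.8, 0.5, 5.1]
contact_force: [-0.6, -0.9, -2.7]
gripper_width: 0.0228
```

Run:
```python
from h import *
st();c=cap('scene','s6');
cv2.imwrite('pics/s6c.png',cv2.resize(c['img'][160:300,350:470],None,fx=5,fy=4,interpolation=cv2.INTER_CUBIC))
plan([(.5425,-.001,.19,24)],15)
```

```text
{'time_s': 5.25, 'tcp_pos': [0.5396, -0.2274, 0.1714], 'eef_rot': [-179.8297, 0.5293, 5.1241], 'contact_force': [-0.5817, -0.8709, -2.6798], 'moment': [-0.0489, -0.1547, 0.0112], 'gripper_width': 0.0228, 'joints': [-3.7932, 14.016, -13.3499, -0.0966, -63.1835, 98.9605]}
6
[[[0.09, -0.94, -0.06], [-0.0, 0.01, -0.39], 15], [[0.14, -0.94, -0.06], [-0.0, 0.01, -0.39], 15], [[0.19, -0.93, -0.06], [-0.0, 0.01, -0.39], 15], [[0.24, -0.91, -0.06], [-0.0, 0.01, -0.39], 15], [[0.29, -0.9, -0.06], [-0.0, 0.01, -0.39], 15]]
[[[0.34, -0.88, -0.06], [-0.0, 0.01, -0.39], 15]]
```

View pics/s6c.png

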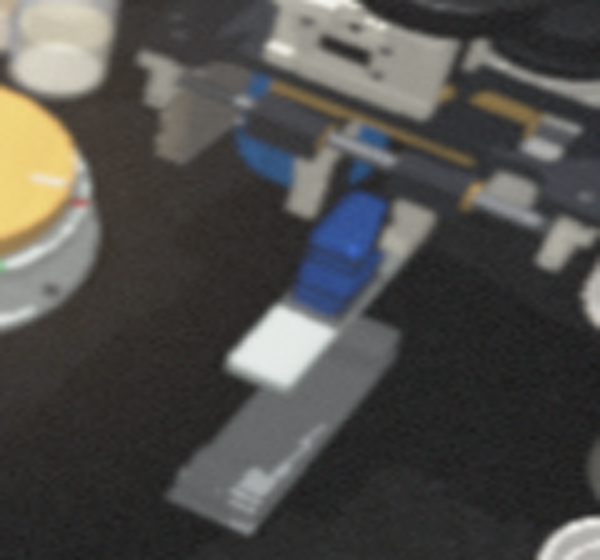

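apply_moves --targets '[[[0.09,-0.7,-0.1],[0,0,-0.39],15],[[0.14,-0.94,-0.06],[0,0.01,-0.39],15],[[0.19,-0.93,-0.06],[0,0.01,-0.39],15],[[0.24,-0.91,-0.06],[0,0.01,-0.39],15],[[0.29,-0.8,0],[0,0.01,-0.39],15]]'

```text
time_s: 5.8
tcp_pos: [0.542, -0.05, 0.1837]
eef_rot: [-179.8, 0.1, 20.8]
contact_force: [1.2, 0.4, -2.3]
gripper_width: 0.023
```

Run:
```python
from h import *
st();plan([(.5425,-.001,.17,24)],15)
```

```text
{'time_s': 5.8, 'tcp_pos': [0.542, -0.05, 0.1837], 'eef_rot': [-179.7786, 0.0924, 20.8213], 'contact_force': [1.1863, 0.4138, -2.2751], 'moment': [0.0131, -0.1596, -0.0302], 'gripper_width': 0.023, 'joints': [15.1929, 9.3631, -17.6063, -0.2368, -63.1445, 95.7354]}
2
[[[0.22, -0.57, 0.17], [-0.01, 0.01, -0.2], 15], [[0.24, -0.56, 0.17], [-0.01, 0.01, -0.2], 15]]
```

apply_moves --targets '[[[0.22,-0.57,0.1],[0,0,-0.2],15],[[0.22,-0.45,0.1],[0,0,-0.18],15],[[0,0,0],[0,0,0],15]]'

```text
time_s: 6.1
tcp_pos: [0.5417, 0.0002, 0.1734]
eef_rot: [-179.7, 0.2, 24.3]
contact_force: [-0.0, -0.2, -2.6]
gripper_width: 0.0231
```

Run:
```python
from h import *
st();plan([(.5425,-.001,.17,24)],15);c=cap('scene','s7');cap('top','t7')
cv2.imwrite('pics/s7c.png',cv2.resize(c['img'][130:260,270:410],None,fx=5,fy=4.5,interpolation=cv2.INTER_CUBIC))
st()
```

```text
{'time_s': 6.1, 'tcp_pos': [0.5417, 0.0002, 0.1734], 'eef_rot': [-179.6612, 0.1807, 24.3214], 'contact_force': [-0.0416, -0.2063, -2.622], 'moment': [-0.1152, -0.0703, 0.001], 'gripper_width': 0.0231, 'joints': [20.5046, 9.681, -18.596, -0.3695, -61.9263, 93.9908]}
1
[[[0.01, 0.04, 0.08], [-0.04, 0.02, 0.04], 15]]
{'time_s': 6.2, 'tcp_pos': [0.5417, -0.0015, 0.1738], 'eef_rot': [-179.6926, 0.1913, 24.2041], 'contact_force': [-0.0488, -0.8155, -2.7316], 'moment': [-0.0607, -0.0522, 0.0161], 'gripper_width': 0.0232, 'joints': [20.3422, 9.6608, -18.5739, -0.3328, -61.9773, 94.0183]}
```

View pics/s7c.png

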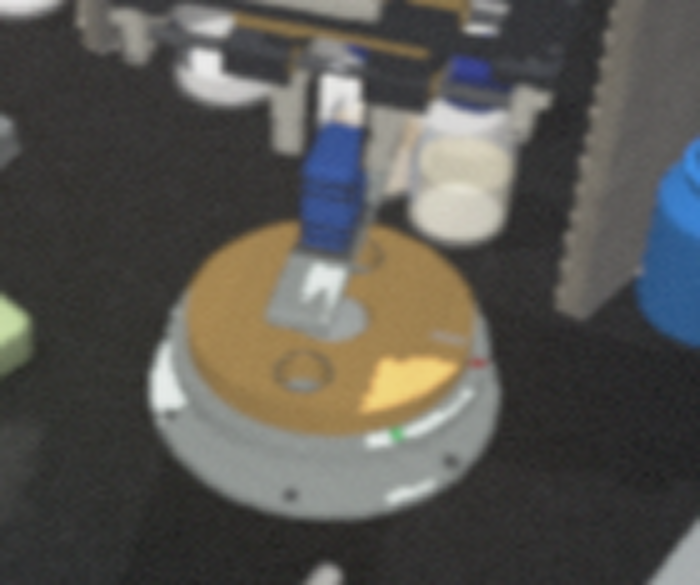

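View pics/t7.png

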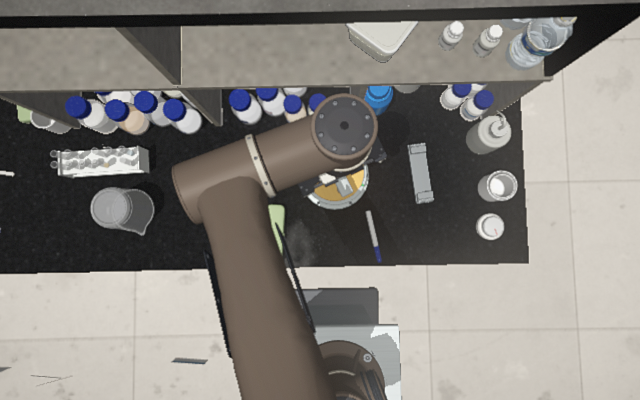

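Run:
```python
from h import *
c=load('s7')
f=lambda u,v:(270+(u+.5)/5-.5,130+(v+.5)/4.5-.5)
cv2.imwrite('pics/s7d.png',cv2.resize(c['img'][150:215,315:355],None,fx=10,fy=9,interpolation=cv2.INTER_CUBIC))
a=np.radians(24.3);
def proj(P):
    q=c['camera_from_world']@np.r_[P,1];x,y=q[0]/-q[2],-q[1]/-q[2];k=1+c['k1']*(x*x+y*y);return np.array([(c['fx']*x*k+c['cx']-315+.5)*10,(c['fy']*y*k+c['cy']-150+.5)*9])
ex=np.array([np.cos(a),np.sin(a),0]);ey=np.array([-np.sin(a),np.cos(a),0])
C=np.array([.5417,-.0005,.1735])
for dx,dy,dz in((-.066,.015,-.033),(-.066,-.015,-.033),(-.066,-.015,-.045),(-.02,.012,-.033),(-.02,-.012,-.033),(-.02,-.012,.027)):print((dx,dy,dz),proj(C+ex*dx+ey*dy+[0,0,dz]))
```

```text
(-0.066, 0.015, -0.033) [ 76.2667427  432.26233324]
(-0.066, -0.015, -0.033) [202.64516333 459.56551422]
(-0.066, -0.015, -0.045) [200.46244529 491.08283883]
(-0.02, 0.012, -0.033) [145.80472024 311.07032102]
(-0.02, -0.012, -0.033) [244.18789434 331.7205543 ]
(-0.02, -0.012, 0.027) [257.14265586 164.71190302]
```

View pics/s7d.png

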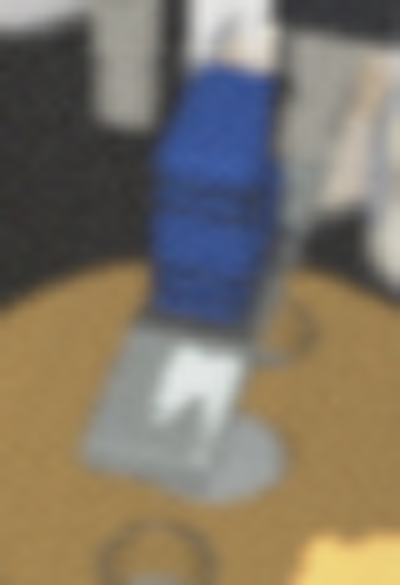

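apply_moves --targets '[[[0.01,0,0.35],[-0.03,0.02,0.03],15],[[0.01,0,0.3],[-0.02,0.01,0],15],[[0,0,0],[0,0,0],15]]'

```text
time_s: 6.5
tcp_pos: [0.5421, -0.0034, 0.1469]
eef_rot: [179.9, -0.0, 23.8]
contact_force: [0.1, 0.0, -3.0]
gripper_width: 0.0235
```

Run:
```python
from h import *
st();plan([(.5423,-.001,.117,24)],15,step=.02)
```

```text
{'time_s': 6.5, 'tcp_pos': [0.5421, -0.0034, 0.1469], 'eef_rot': [179.8912, -0.028, 23.7702], 'contact_force': [0.1238, 0.0257, -3.01], 'moment': [-0.071, 0.0485, -0.0763], 'gripper_width': 0.0235, 'joints': [20.449, 10.8252, -21.1412, 0.1262, -57.9995, 93.2544]}
2
[[[0.01, -0.03, 0.37], [0.01, -0.0, -0.01], 15], [[0.01, -0.03, 0.37], [0.01, -0.0, -0.01], 15]]
```

apply_moves --targets '[[[0.02,-0.06,0.2],[0.01,0,-0.02],15],[[0,-0.02,0.25],[0,0,0],15],[[0,0,0],[0,0,0],15]]'

```text
time_s: 6.8
tcp_pos: [0.5417, -0.0015, 0.1282]
eef_rot: [180.0, -0.0, 23.8]
contact_force: [0.3, -1.0, -3.5]
gripper_width: 0.023
```

Run:
```python
from h import *
st();plan([(.5423,-.001,.117,24)],15,step=.02);c=cap('scene','s8')
cv2.imwrite('pics/s8c.png',cv2.resize(c['img'][150:250,290:390],None,fx=6,fy=6,interpolation=cv2.INTER_CUBIC))
```

```text
{'time_s': 6.8, 'tcp_pos': [0.5417, -0.0015, 0.1282], 'eef_rot': [179.9752, -0.0464, 23.789], 'contact_force': [0.3077, -1.038, -3.5223], 'moment': [-0.0837, 0.0858, 0.0537], 'gripper_width': 0.023, 'joints': [20.5947, 11.8512, -22.5226, 0.0269, -55.5784, 93.179]}
1
[[[0.02, -0.01, 0.28], [0.0, -0.01, -0.03], 15]]
```

View pics/s8c.png

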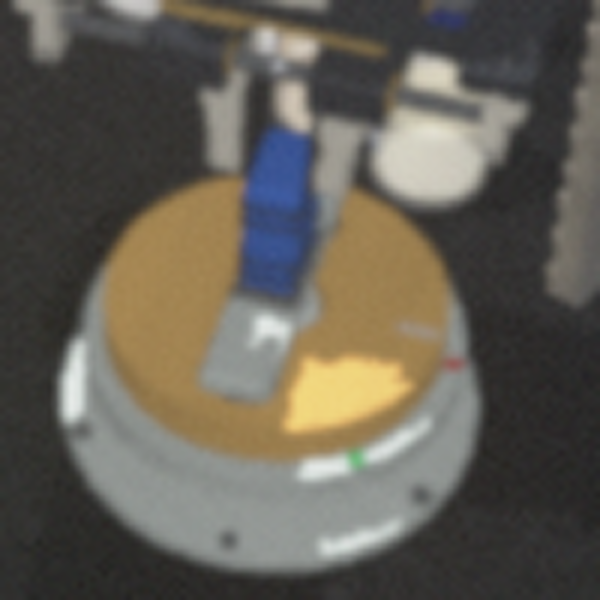

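apply_moves --targets '[[[0.02,-0.01,0.25],[0,0,-0.02],15],[[0,0,0.1],[0,0,0],15],[[0,0,0],[0,0,0],15]]'

```text
time_s: 7.15
tcp_pos: [0.5447, -0.0015, 0.1187]
eef_rot: [179.8, -0.3, 24.1]
contact_force: [-0.2, 0.4, -2.3]
gripper_width: 0.0234
```

Run:
```python
from h import *
st();plan([(.5423,-.001,.117,24)],15,step=.02);c=cap('scene','s9')
cv2.imwrite('pics/s9c.png',cv2.resize(c['img'][150:250,290:390],None,fx=6,fy=6,interpolation=cv2.INTER_CUBIC))
```

```text
{'time_s': 7.15, 'tcp_pos': [0.5447, -0.0015, 0.1187], 'eef_rot': [179.7609, -0.2957, 24.1158], 'contact_force': [-0.158, 0.4396, -2.3273], 'moment': [0.0269, -0.0389, -0.0505], 'gripper_width': 0.0234, 'joints': [20.6345, 12.4862, -23.2081, 0.2729, -53.9964, 93.3209]}
1
[[[-0.05, -0.04, 0.04], [0.03, -0.04, 0.01], 15]]
```

View pics/s9c.png

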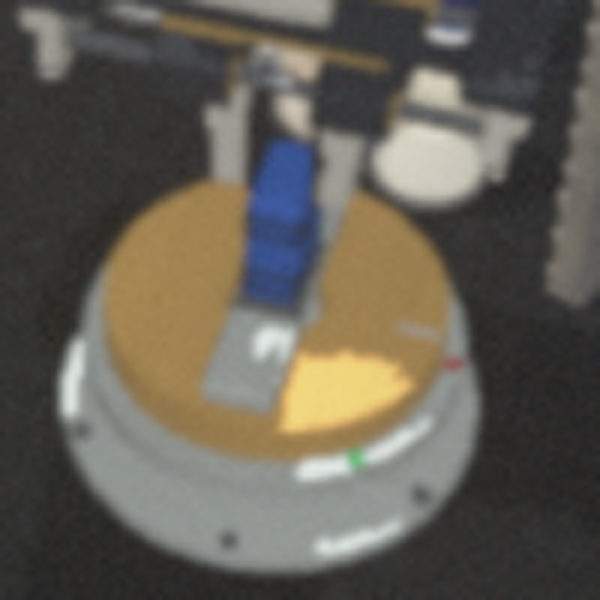

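Prongs are in the holes and the bar is nearly on the face. I'll go down the last 2 mm, then hold.

apply_moves --targets '[[[-0.06,-0.02,0.06],[0.02,-0.03,0],15],[[-0.02,0,0.04],[0.01,-0.02,0],15],[[0,0,0.02],[0,0,0],15]]'

```text
time_s: 7.5
tcp_pos: [0.545, -0.0015, 0.1183]
eef_rot: [179.8, -0.3, 24.3]
contact_force: [-3.9, -0.1, 4.5]
gripper_width: 0.0229
```

Run:
```python
from h import *
st()
```

```text
{'time_s': 7.5, 'tcp_pos': [0.545, -0.0015, 0.1183], 'eef_rot': [179.837, -0.3172, 24.2699], 'contact_force': [-3.8907, -0.1402, 4.4772], 'moment': [-0.0217, 1.2909, -0.0439], 'gripper_width': 0.0229, 'joints': [20.5608, 12.5472, -23.1467, 0.1757, -53.9791, 93.6058]}
```

apply_moves --targets '[[[-0.02,0,0],[0,-0.02,0.5],15],[[0,0,0],[0,0,0.6],15],[[0,0,0],[0,0,0.6],15],[[0,0,0],[0,0,0.6],15]]'

```text
time_s: 7.9
tcp_pos: [0.5448, -0.0013, 0.1183]
eef_rot: [179.9, -0.3, 5.4]
contact_force: [-1.7, -0.3, 2.7]
gripper_width: 0.023
```

Run:
```python
from h import *
st();c=cap('scene','s10')
cv2.imwrite('pics/s10c.png',cv2.resize(c['img'][150:250,290:390],None,fx=6,fy=6,interpolation=cv2.INTER_CUBIC))
```

```text
{'time_s': 7.9, 'tcp_pos': [0.5448, -0.0013, 0.1183], 'eef_rot': [179.9244, -0.2649, 5.3637], 'contact_force': [-1.7048, -0.2545, 2.6963], 'moment': [0.1883, 0.716, 0.1476], 'gripper_width': 0.023, 'joints': [20.5925, 12.5763, -23.1079, 0.1759, -54.0802, 74.6682]}
```

View pics/s10c.png

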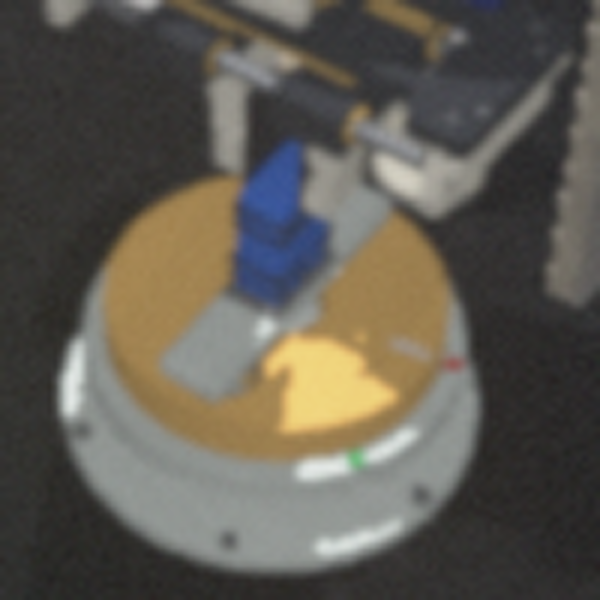

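apply_moves --targets '[[[0,0,0],[0,0,0.6],15],[[0,0,0],[0,0,0.6],15],[[0,0,0],[0,0,0.6],15],[[0,0,0],[0,0,0.6],15],[[0,0,0],[0,0,0.6],15]]'

```text
time_s: 8.45
tcp_pos: [0.5446, -0.0015, 0.1183]
eef_rot: [180.0, -0.3, -19.1]
contact_force: [-1.4, -0.1, 2.4]
gripper_width: 0.0233
```

Run:
```python
from h import *
st()
```

```text
{'time_s': 8.45, 'tcp_pos': [0.5446, -0.0015, 0.1183], 'eef_rot': [179.9615, -0.2651, -19.1499], 'contact_force': [-1.376, -0.0545, 2.4368], 'moment': [-0.1496, 0.7123, 0.0503], 'gripper_width': 0.0233, 'joints': [20.6149, 12.5836, -23.1273, 0.2458, -54.1103, 50.0914]}
```

apply_moves --targets '[[[0,0,0],[0,0,0.5],15],[[0,0,0],[0,0,0.5],15],[[0,0,0],[0,0,0.3],15]]'

```text
time_s: 8.75
tcp_pos: [0.5445, -0.0018, 0.1183]
eef_rot: [180.0, -0.3, -29.7]
contact_force: [-1.3, 0.2, 3.4]
gripper_width: 0.0232
```

Run:
```python
from h import *
st();c=cap('scene','s11')
cv2.imwrite('pics/s11c.png',cv2.resize(c['img'][150:250,290:390],None,fx=6,fy=6,interpolation=cv2.INTER_CUBIC))
```

```text
{'time_s': 8.75, 'tcp_pos': [0.5445, -0.0018, 0.1183], 'eef_rot': [179.9528, -0.2654, -29.6786], 'contact_force': [-1.3057, 0.24, 3.4403], 'moment': [-0.0296, 0.7187, 0.1125], 'gripper_width': 0.0232, 'joints': [20.6225, 12.589, -23.1411, 0.2892, -54.137, 39.5296]}
```

View pics/s11c.png

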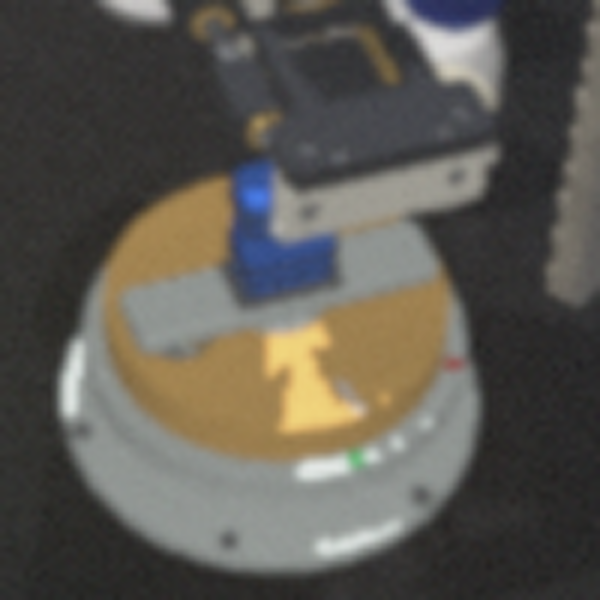

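apply_moves --targets '[[[0,0,0],[0,0,0.4],15],[[0,0,0],[0,0,0.4],15]]'

```text
time_s: 9.0
tcp_pos: [0.5445, -0.0018, 0.1183]
eef_rot: [180.0, -0.3, -36.0]
contact_force: [-2.9, 1.2, 1.4]
gripper_width: 0.0238
```

Run:
```python
from h import *
st()
```

```text
{'time_s': 9.0, 'tcp_pos': [0.5445, -0.0018, 0.1183], 'eef_rot': [179.9507, -0.2809, -35.9596], 'contact_force': [-2.8578, 1.2279, 1.3993], 'moment': [0.1315, 0.8011, 1.1906], 'gripper_width': 0.0238, 'joints': [20.6416, 12.5952, -23.1455, 0.3228, -54.1463, 33.2098]}
```

apply_moves --targets '[[[0,0,0],[0,0,-0.1],15],[[0,0,0],[0,0,0],15]]'

```text
time_s: 9.2
tcp_pos: [0.5445, -0.0018, 0.1183]
eef_rot: [179.9, -0.3, -34.7]
contact_force: [-1.2, -1.3, 2.6]
gripper_width: 0.0232
```

Run:
```python
from h import *
st();c=cap('scene','s12')
cv2.imwrite('pics/s12c.png',cv2.resize(c['img'][150:250,290:390],None,fx=6,fy=6,interpolation=cv2.INTER_CUBIC))
```

```text
{'time_s': 9.2, 'tcp_pos': [0.5445, -0.0018, 0.1183], 'eef_rot': [179.905, -0.295, -34.6997], 'contact_force': [-1.191, -1.3202, 2.5994], 'moment': [-0.0167, 0.8254, 0.7921], 'gripper_width': 0.0232, 'joints': [20.6695, 12.6008, -23.1565, 0.366, -54.1539, 34.4164]}
```

View pics/s12c.png

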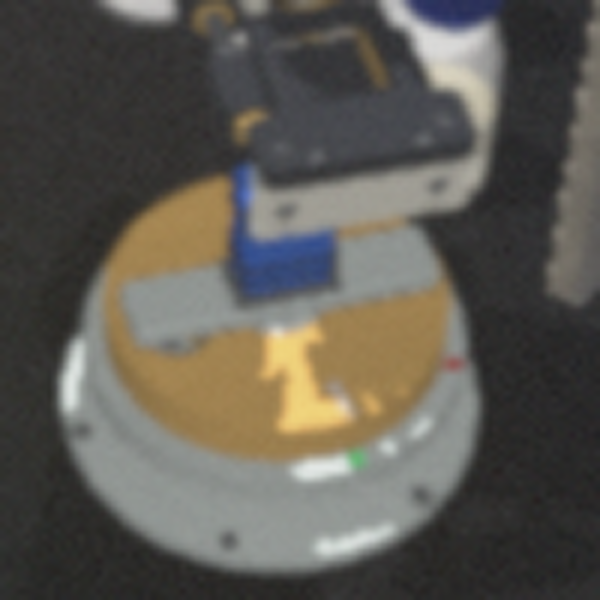

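Run:
```python
from h import *
c=load('s12');f=lambda u,v:(290+(u+.5)/6-.5,150+(v+.5)/6-.5)
C=np.array([.5423,-.001])
c0=load('scene0')
for n,p,z in(('w',(340,400),.072),('w2',(345,408),.072),('green',(357,459),.052),('red',(453,364),.052)):
    q=atz(c,*f(*p),z)[:2]-C;print(n,np.degrees(np.arctan2(q[1],q[0])),np.hypot(*q))
g=lambda u,v:(295+(u+.5)/8-.5,170+(v+.5)/8-.5)
for n,p,z in(('w0',(515,278),.072),('red0',(567,325),.052),('green0',(434,453),.052)):
    q=atz(c0,*g(*p),z)[:2]-C;print(n,np.degrees(np.arctan2(q[1],q[0])),np.hypot(*q))
B=[atz(c,*f(*p),.084)[:2] for p in((125,285),(145,350),(412,228),(440,280))]
d=(B[2]+B[3])-(B[0]+B[1]);print('bar',np.degrees(np.arctan2(d[1],d[0])),np.mean(B,0),np.linalg.norm(d)/2)
cv2.imwrite('pics/s12d.png',cv2.resize(c['img'][195:240,325:375],None,fx=14,fy=13,interpolation=cv2.INTER_CUBIC))
```

```text
w -114.73992521862402 0.06153620433612521
w2 -114.72868248180113 0.06606430918355691
green -113.86244841977792 0.07753610236984157
red -63.09075041846055 0.07711722414745632
w0 -65.41483315225362 0.06029388535248086
red0 -62.76816289998756 0.07793721435341026
green0 -114.41421109878752 0.07756048338480606
bar -31.391316748871752 [ 0.53994886 -0.00625045] 0.12604470588209632
```

View pics/s12d.png

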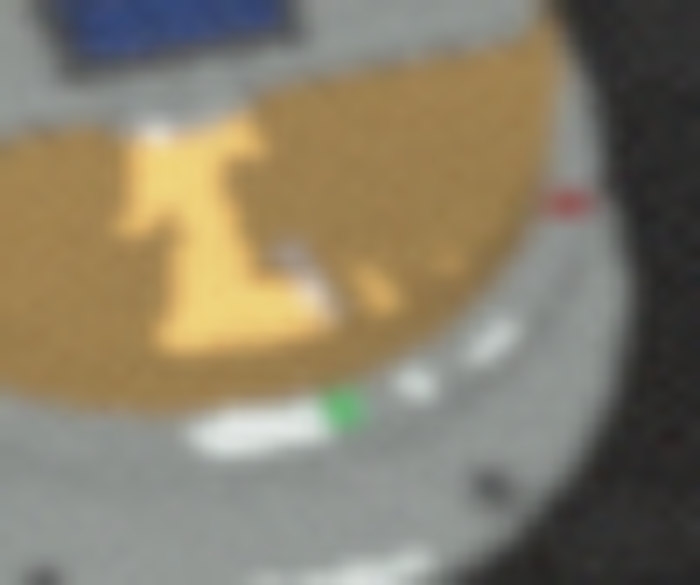

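The white line lies at the green mark (-114.7° against -114°), so the collar is at its stop. Next I release and rise.

apply_moves --targets '[[[0,0,0],[0,0,-0.1],30],[[0,0,0],[0,0,0],45],[[0,0,0],[0,0,0],50],[[0,0,0],[0,0,0],50]]'

```text
time_s: 9.65
tcp_pos: [0.5453, -0.0014, 0.1179]
eef_rot: [-180.0, -0.3, -33.8]
contact_force: [-0.3, -0.6, 0.3]
gripper_width: 0.047
```

Run:
```python
from h import *
st()
```

```text
{'time_s': 9.65, 'tcp_pos': [0.5453, -0.0014, 0.1179], 'eef_rot': [-179.9891, -0.3214, -33.8405], 'contact_force': [-0.3404, -0.5615, 0.3339], 'moment': [0.0137, 0.0583, 0.0136], 'gripper_width': 0.047, 'joints': [20.6414, 12.6435, -23.1293, 0.3154, -54.032, 35.3333]}
```

apply_moves --targets '[[[0,0,-0.4],[0,0,0],50],[[0,0,-0.7],[0,0,0],50],[[0,0,-0.8],[0,0,0],50],[[-0.2,0,-0.8],[0,0,0],50],[[-0.5,0,-0.3],[0,0,0],50]]'

```text
time_s: 10.15
tcp_pos: [0.5207, 0.0136, 0.2385]
eef_rot: [179.7, -0.1, -34.0]
contact_force: [-0.5, 0.8, -0.6]
gripper_width: 0.0503
```

Run:
```python
from h import *
st();c=cap('scene','s13');cap('top','t13')
cv2.imwrite('pics/s13c.png',cv2.resize(c['img'][130:250,230:390],None,fx=5,fy=5,interpolation=cv2.INTER_CUBIC))
```

```text
{'time_s': 10.15, 'tcp_pos': [0.5207, 0.0136, 0.2385], 'eef_rot': [179.7175, -0.0701, -34.016], 'contact_force': [-0.5129, 0.8336, -0.5634], 'moment': [0.1304, -0.0286, -0.0018], 'gripper_width': 0.0503, 'joints': [23.2734, 4.838, -15.7085, 0.2257, -69.6534, 32.6316]}
```

View pics/s13c.png

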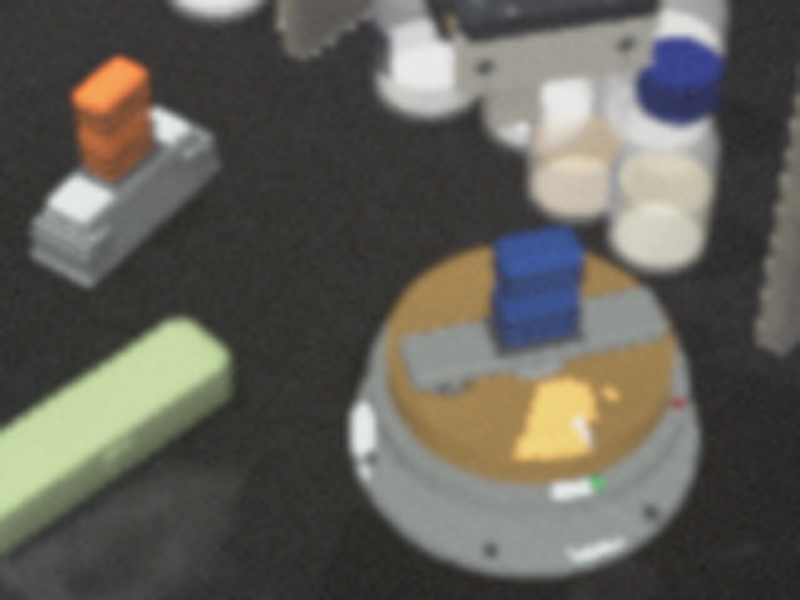

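Run:
```python
from h import *
c=load('s13');f=lambda u,v:(230+(u+.5)/5-.5,130+(v+.5)/5-.5)
for n,rg in(('handle top',[(510,250),(525,245),(545,248),(565,245),(540,255)]),('bar L',[(420,350),(440,355),(460,345),(470,355)]),('bar R',[(600,325),(620,320),(640,315),(650,320)])):
    print(n,np.median([dep(c,*f(*p)) for p in rg],0).round(4))
B=np.array([atz(c,*f(*p),.084)[:2] for p in((402,335),(418,385),(650,288),(668,328))]);d=B[2]+B[3]-B[0]-B[1]
print(B.mean(0),np.degrees(np.arctan2(d[1],d[0])),np.linalg.norm(d)/2)
H=np.array([atz(c,*f(*p),.144)[:2] for p in((495,240),(500,272),(572,230),(582,262))]);print('handle',H.mean(0))
q=atz(c,*f(583,432),.072)[:2]-[.5423,-.001];print('line',np.degrees(np.arctan2(q[1],q[0])))
```

```text
handle top [ 0.5412 -0.0051  0.1425]
bar L [0.5048 0.0192 0.0841]
bar R [ 0.5826 -0.0322  0.082 ]
[ 0.54228795 -0.00485237] -32.01717948671033 0.12920112660026983
handle [ 0.53931799 -0.00465273]
line -114.51991574953843
```

apply_moves --targets '[[[0,0,0],[0,0,0],50],[[0,0,0],[0,0,0],50],[[0,0,0],[0,0,0],50]]'

```text
time_s: 10.55
tcp_pos: [0.5189, 0.0143, 0.237]
eef_rot: [179.8, 0.0, -33.9]
contact_force: [0.1, -0.4, -0.0]
gripper_width: 0.0501
```

Run:
```python
from h import *
st();print(r.close_job())
```

```text
{'time_s': 10.55, 'tcp_pos': [0.5189, 0.0143, 0.237], 'eef_rot': [179.7598, 0.0082, -33.9141], 'contact_force': [0.0824, -0.3898, -0.0262], 'moment': [0.0494, -0.0146, -0.0295], 'gripper_width': 0.0501, 'joints': [23.369, 4.7341, -15.9861, 0.1313, -69.4863, 32.6708]}
the job is handed in; nothing more can be done
None
```

I set the blue spanner's prongs fully into the collar's holes, turned the collar clockwise to its stop, let go and backed the arm away. The job was handed in at 10.6 s; it reports no verdict.

**Seating:** with the bar on the collar face I read about 7 N of upward force, and the handle centre was at about its seated height. The turn started only after that.

**Turning:** I turned until the wrist torque rose to 1.2 N m. The collar's white line now reads -114.5°, and the green mark read -114° to -114.5° in the pictures.

**Final state:**
- **Spanner:** it stands with its bar flat on the collar face, the handle about 4–5 mm off the collar axis. The bar is about 7° (0.12 rad) off the line of holes, which is within the loose fit.
- **Orange spanner:** it still sits in its cradle; I only looked and did not measure its position again.
- **Robot:** the gripper is clear of everything.

**Disagreement:** in the pictures the fingers end about 36 mm higher than the stated fingertips. I took this to mean the pads are not drawn, and the grasp worked as specified.

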